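# Light the specimen and hold the microscope stage at top lift

## Task

On the lamp block, turn the brightness dial until its white pointer is lined up with the red tab on the scale. Then swing the microscope's red-handled cam lever up until it stands straight upright, where the stage is at its highest, and finish while still holding it there: it springs back if let go. Leave the dial set, and do not disturb the other things on the table.

Things in the scene. Friction and masses are not known exactly. Their poses are not given: they have to be found in the camera images.
- microscope: Fixed white microscope; place and yaw vary. Origin: centre of its base's underside (200 mm along x, 170 along y, 38 high). x points roughly away from the robot, y to the left, z up. Column on the +y side; the head over the stage spans y -15 to +85 mm; the eyepiece leans to +y as far as y 115 mm, 355 mm above the table: keep clear of it. The cam lever is on the -y side, clear of the head.
- cam_lever: Cam lever: brass eccentric, steel rod and red handle, one part turning about the microscope's y. Rests on a stop pointing to the microscope's -x (to the robot), 0.35 rad above level, its axes then as the microscope's; 1.22 rad up from there it is upright and the stage highest; beyond, the stage sinks; stop at 1.8. A spring returns it when let go: at the handle about 2.5 N at rest, 4.5 N upright.
- lever_axis (a point): Fixed point on the lever's turning axis, level with the handle's grip point, 75 mm above the table. Axes as the microscope's; the turning axis is its y.
- handle_grip (a point): Grip point on the lever's handle, moves with it, 85 mm from lever_axis; 104 mm above the table at rest, 160 upright. A round red bar 16 mm thick, 68 long, parallel to the turning axis (this point's y, always level), sticking out to the microscope's -y: 27 mm of it outboard of this point; the 12 mm steel lever rod is 41 mm to +y. Pinch it from above across the bar; the bar may turn in the fingers.
- stage (a joint): Lift of the black stage plate (130 by 106 by 9 mm) above its lowest, m. Driven only by the cam: about 0.0105 at its highest.
- lamp_block: Fixed grey battery lamp, 140 by 130 by 50 mm high, with a round white scale plate (54 mm radius, top at 53 mm) in the middle of its top; its place and yaw vary. Origin: centre of its underside, z up.
- dial (a joint): Angle of the black brightness dial on the lamp's top, rad, growing clockwise seen from above; stays where it is left (friction about 0.04 N m), can turn 3 rad each way. At 0 the pointer points along the lamp block's +x. Same scale as tab.
- dial_grip (a point): On the dial's upright axis, 83 mm above the table, at the height to grip; turns with the dial. The dial is a round skirt (27 mm radius, top 66 mm above the table) carrying a straight grip bar 50 mm long, 14 thick, its top 93 mm above the table. This point's x, level, runs along the bar to its white-marked pointer end; pinch across the bar, along y.
- dial_pointer (a point): Where the dial points: 36 mm from its axis along the bar's white-marked end, 57 mm above the table. Turns with the dial.
- tab (a joint): Angle of the red tab on the scale, same axis, zero and direction as dial; the dial is right when both are equal. It is stiff and need not be touched.
- tab_mark (a point): The red tab, 11 by 8 by 4 mm, lying on the scale just outside the dial's skirt, 36 mm from the dial's axis, 57 mm above the table. Its x points outwards.
- slide_case: Bystander: loose blue slide case, 85 by 60 by 30 mm, lying flat. Origin: centre of underside.
- specimen_jar: Bystander: loose closed amber jar with a white lid and label, 64 mm across, 85 mm high. Origin: centre of underside.
- tub: Bystander: loose empty clear tub, 110 mm across the rim, 130 mm high. Origin: centre of underside.
- pocket_torch: Bystander: loose pocket torch, green plastic with a black band, 22 mm thick, 100 mm long, lying along its x. Origin: on the table under its middle.
Not all that is in view belongs to the job. Leave any purple look-alike of the lamp_block alone.

How it is judged:
By the outcome, as a careful person would: the job done as asked, in the order asked, and still so for the second after the job is handed in, while the arm keeps its last pose, push and grip.
It also fails if it takes over 58 s, if anything falls off the work surface, if the arm or the gripper's body presses on something with over 40 N, if the wrist force passes 120 N, or if a joint passes its speed limit or range.

## Robot

A 6-joint arm with a two-finger parallel gripper is mounted at the origin on the work surface. World frame = base frame: x ahead of the robot, y to its left, z up, the work surface at z = 0. Lengths are in m, angles in rad, forces in N, time in s.
With the tool pointing down it reaches from about 0.375 to 0.9 m from the base axis. Payload 3.1 kg.
Tool frame: the origin (TCP) lies between the finger pads; the fingertips stand 8 mm ahead of it and the grasp point (between the pads) lies 11 mm behind it; z points along the fingers, y is the line along which they close (so a half turn about z gives the same grasp; the last joint's range is limited). The gripper opens to 87 mm and grips with 3 to 60 N. Pads are 19 mm wide; open, the fingers measure 117 mm over their backs; the gripper's body (75 mm by 190 mm) begins 51 mm behind the grasp point.
Start: joints at [1.135, 0.527, 1.433, -0, 1.181, -0.178], TCP at [0.159, 0.604, 0.194] pointing down, gripper open.
Joint ranges: [-3.08, 3.08], [-0.75, 2.2], [0.22, 2.44], [-1.43, 4.57], [0, 2.65], [-2.85, 2.85]. Speed limits (rad/s): [2.79, 2.79, 3.14, 3.14, 3.14, 3.14].

## Interface

Orientations are given as a unit quaternion [x, y, z, w].
In Python, from rig import robot, vision, job gives the robot as it stands.
- The arm moves only by the shell command python3 -m handwheel 'ROWS' [OPENING] [FORCE]. ROWS is JSON, a list of rows, each a list of 4 numbers: the shift along the tool's x, y, z as a fraction of full scale, then the turn about the tool's z as a fraction of full scale. A call has 1 to 20 rows; each row is the pose to reach, as a shift and turn from the pose commanded when the call began, along the tool's axes at that moment, turning the shorter way round; what a row does not reach only later rows make up. Full scale, the value 1, is 300 mm for a shift and 2 pi rad for a turn. A row lasts 1/12 s, in which the tool goes at most 41.7 mm and 7.16 degrees, less where a joint would pass 70% of its speed; a pose out of reach is approached as far as the arm can. A call with a number of a shift or a turn outside -1 to 1 is refused whole. A call with a gripper value outside its range is refused whole. OPENING is the opening in per cent of the stroke, from 0 (shut) to 100 (fully open), set as the call begins (- or left out, the last holds). The fingers move at their own pace and stop on an object; FORCE is the grip in N (left out, the last holds). Time passes only in rows, so rows that repeat a pose let the fingers close. It gives the time, the measured TCP pose, the force, the opening and the grip force at its end, in the units of the state.
- robot.get_obs(): the state, without advancing time (a new reading comes with each control period).
- vision.camera(name): name is "scene" or "top"; returns a dict with "frame" (480x640x3 uint8, red, green, blue), "K" (3x3 intrinsics, pixels), "cam_to_world" (4x4, takes a point from camera to world coordinates). Camera axes: x right, y down, z forward; pixel columns grow to the right and rows downward; lengths in m; the calibration is good to about 2 mm. A picture is of the moment at which its call begins. There is no depth.
- job.hand_in(): hands the job in; it is judged then, once.
Trained networks look in the newest picture that a camera, given by its name, has taken for a name from the list of things; names that differ only in an ending like _2 or _b are one class to them, and where a whole thing is asked for, a point or a joint stands for the part that bears it (a point fixed in the world has none). Each returns a list of dicts, best first, with "conf" (0 to 1); they miss things now and then, are a little off and sometimes report something else, mostly with a low value. They report only what shows in the picture. A call takes as long as a camera call. They do not tell look-alikes from the thing itself.
- vision.look_for(camera, label): "point" ([row, column] in pixels, amid what is visible of it).
- vision.outline_of(camera, label): "mask" (480x640 bool, what is visible of it) and "point" ([row, column] in pixels, amid what is visible of it).
The state is a dict: "time": time; "q": joint angles; "joint_velocities": joint speeds; "joint_torque": joint torques, N m; "position": TCP position; "tool_rot": TCP orientation; "ft_force": force on the tool from outside, world axes, zero at the start; "moment": the same for the moment, N m; "grip_width": finger opening in m; "grip_force": force on a finger pad.
Only numpy, scipy, OpenCV 4.12 (cv2) and the standard library are available. Lean on these libraries where they do the work, as an engineer would, in place of code of your own. Each camera call takes 0.05 s, during which the arm holds its last target. There are 200 camera calls.

## Working session

There is one attempt and no reset: what is moved stays moved. The work goes in short steps, Python scripts to look and compute and a shell command to move; the robot and the scene stay as the last step left them, time stands still between calls to the robot, and variables do not carry over. Pictures are saved under pics/ and viewed, at most 10 in all, crops included, and the job is handed in when it is done.

```bash
mkdir -p pics; cat > h.py <<'E'
import numpy as np,cv2
from rig import robot,vision,job
def cam(n):
    c=vision.camera(n); return c
def ray(c,rc,z):
    K=np.array(c["K"]);T=np.array(c["cam_to_world"])
    d=T[:3,:3]@np.linalg.solve(K,[rc[1],rc[0],1.]);o=T[:3,3]
    return o+d*(z-o[2])/d[2]
def px(c,p):
    T=np.linalg.inv(np.array(c["cam_to_world"]));q=np.array(c["K"])@(T[:3,:3]@np.array(p)+T[:3,3])
    return q[1]/q[2],q[0]/q[2]
def save(c,n): cv2.imwrite("pics/"+n+".png",np.ascontiguousarray(c["frame"][:,:,::-1]))
E
python3 - <<'E'
from h import *
np.set_printoptions(precision=3,suppress=True)
o=robot.get_obs();print(o["time"],o["position"],o["tool_rot"],o["grip_width"],o["ft_force"])
zs=dict(dial_pointer=.057,dial_grip=.093,tab_mark=.057,lamp_block=.05,handle_grip=.104,cam_lever=.09,microscope=.1,slide_case=.03,specimen_jar=.085,tub=.13,pocket_torch=.02)
for n in ("top","scene"):
    c=cam(n);save(c,n);print(n,np.array(c["cam_to_world"]))
    for l,z in zs.items():
        for d in vision.look_for(n,l)[:3]: print(n,l,round(d["conf"],2),np.round(d["point"]),ray(c,d["point"],z))
E
```

```text
0.0 [0.159 0.604 0.193] [ 0.129  0.992 -0.001 -0.   ] 0.08722639122773866 [ 0.165 -0.702 -1.021]
top [[-0.018 -0.992  0.123  0.337]
 [-1.     0.019  0.006  0.   ]
 [-0.008 -0.123 -0.992  1.717]
 [ 0.     0.     0.     1.   ]]
top dial_pointer 0.76 [319. 285.] [0.327 0.138 0.057]
top dial_pointer 0.73 [328. 412.] [ 0.296 -0.232  0.057]
top dial_pointer 0.66 [273. 493.] [ 0.451 -0.477  0.057]
top dial_grip 0.72 [275. 491.] [ 0.441 -0.461  0.093]
top dial_grip 0.66 [317. 289.] [0.332 0.124 0.093]
top dial_grip 0.63 [237. 424.] [ 0.556 -0.271  0.093]
top tab_mark 0.55 [233. 287.] [0.581 0.129 0.057]
top lamp_block 0.9 [326. 414.] [ 0.299 -0.239  0.05 ]
top lamp_block 0.7 [276. 489.] [ 0.441 -0.467  0.05 ]
top lamp_block 0.63 [320. 288.] [0.324 0.129 0.05 ]
top handle_grip 0.73 [257. 321.] [0.503 0.029 0.104]
top handle_grip 0.5 [236. 289.] [0.566 0.119 0.104]
top cam_lever 0.72 [258. 320.] [0.502 0.033 0.09 ]
top microscope 0.6 [234. 287.] [0.571 0.126 0.1  ]
top slide_case 0.73 [165. 363.] [ 0.791 -0.105  0.03 ]
top specimen_jar 0.81 [179. 416.] [ 0.73  -0.255  0.085]
top tub 0.94 [236.
[... 636 characters left out ...]
321. 103.] [ 0.466 -0.47   0.05 ]
scene lamp_block 0.89 [318. 206.] [ 0.568 -0.274  0.05 ]
scene lamp_block 0.61 [228. 179.] [ 0.318 -0.241  0.05 ]
scene handle_grip 0.85 [233. 320.] [0.528 0.032 0.104]
scene handle_grip 0.44 [232. 371.] [0.584 0.135 0.104]
scene handle_grip 0.32 [309. 204.] [ 0.574 -0.27   0.104]
scene cam_lever 0.59 [231. 318.] [0.514 0.035 0.09 ]
scene microscope 0.91 [232. 370.] [0.579 0.134 0.1  ]
scene slide_case 0.91 [376. 329.] [ 0.802 -0.102  0.03 ]
scene specimen_jar 0.64 [380. 246.] [ 0.743 -0.254  0.085]
scene specimen_jar 0.27 [174. 482.] [0.564 0.484 0.085]
scene tub 0.78 [173. 480.] [0.582 0.446 0.13 ]
scene pocket_torch 0.78 [226. 258.] [ 0.39  -0.066  0.02 ]
```

View pics/top.png

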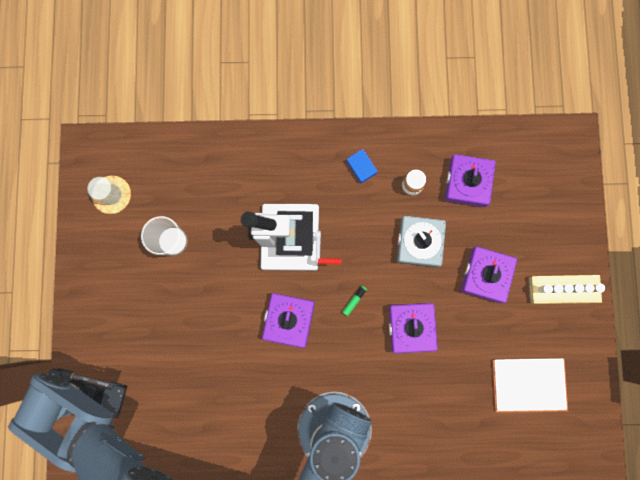

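View pics/scene.png

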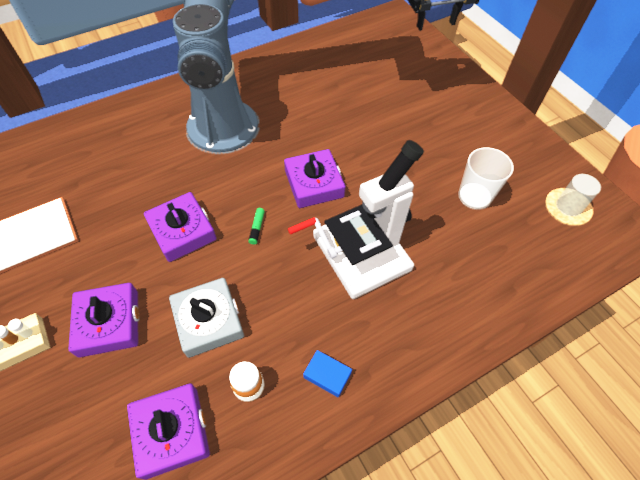

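The top view shows the grey lamp at (241,422). Its look-alikes are the purple lamps at (180,472), (274,491), (328,414) and (320,288). The lever handle is at (262,327). The grey lamp fits the description, so I'll check it in one close crop.

```bash
python3 - <<'E'
from h import *
np.set_printoptions(precision=3,suppress=True)
a=[]
for n,(r,q) in dict(top=(241,423),scene=(312,205)).items():
    c=cam(n);f=c["frame"];cr=f[r-30:r+30,q-30:q+30]
    a.append(cv2.resize(np.ascontiguousarray(cr[:,:,::-1]),(400,400),interpolation=cv2.INTER_CUBIC))
    F=f.astype(int);m=(F[...,0]>F[...,1]+50)&(F[...,0]>F[...,2]+50)&(F[...,0]>120)
    mm=np.zeros_like(m);mm[r-30:r+30,q-30:q+30]=1
    m1=m&mm;p=np.argwhere(m1);print(n,"tab",len(p),p.mean(0),ray(c,p.mean(0),.057))
    for l in("handle_grip","lamp_block","cam_lever","microscope"):
        for d in vision.outline_of(n,l):
            M=d["mask"].astype(np.uint8)
            (cx,cy),wh,an=cv2.minAreaRect(np.argwhere(M)[:,::-1].astype(np.float32))
            print(n,l,round(d["conf"],2),M.sum(),np.round(d["point"]),np.round([cx,cy,*wh,an],1))
    rr=(F[...,0]>130)&(F[...,1]<60)&(F[...,2]<60);k,lab,st,ce=cv2.connectedComponentsWithStats(rr.astype(np.uint8))
    for i in range(1,k):
        if st[i,4]>40: 
            p=np.argwhere(lab==i).astype(float);u,s,v=np.linalg.svd(p-p.mean(0),full_matrices=0);t=(p-p.mean(0))@v[0]
            e=[p.mean(0)+v[0]*t.min(),p.mean(0)+v[0]*t.max()]
            print("red",st[i],[ (np.round(x,1),ray(c,x,.104)) for x in e])
cv2.imwrite("pics/crop.png",np.hstack(a))
E
```

```text
top tab 286 [234.213 431.091] [ 0.569 -0.299  0.057]
top lamp_block 0.93 2181 [239. 424.] [421.4 241.3  47.9  48.3   6.6]
top lamp_block 0.79 2222 [275. 489.] [488.6 274.1  48.2  48.5  15.3]
top lamp_block 0.72 2123 [180. 471.] [469.8 180.1  45.4  48.2   9.5]
top lamp_block 0.63 281 [242. 423.] [423. 240.  18.  18.  90.]
top lamp_block 0.6 2274 [328. 414.] [412.3 327.6  49.1  48.8  85.4]
top lamp_block 0.58 2154 [321. 288.] [287.8 320.1  45.9  48.8  11.3]
top cam_lever 0.75 281 [254. 322.] [322.2 251.   40.6  20.3  52.8]
top cam_lever 0.74 264 [241. 424.] [423.  239.5  17.   18.   90. ]
top microscope 0.93 4363 [233. 289.] [290.  238.3  83.9  76.7  66.9]
scene tab 258 [295.806 187.787] [ 0.504 -0.289  0.057]
scene handle_grip 0.58 470 [231. 321.] [317.6 234.5  56.1  26.4  31.6]
scene handle_grip 0.24 2269 [231. 353.] [357.8 233.5  58.2  45.2  56.3]
scene lamp_block 0.92 2553 [178. 315.] [314.3 177.8  51.1  54.   76.7]
scene lamp_block 0.68 3003 [229. 176.] [179.9 225.1  56.   56.6  64.1]
scene lamp_block 0.67 4066 [316. 208.] [205.3 316.6  66.2  65.6  72.1]
scene lamp_block 0.66 5742 [432. 166.] [165.6 431.6  78.7  83.5  71.6]
scene lamp_block 0.58 4390 [323. 105.] [101.7 319.2  65.8  76.6  80.5]
scene cam_lever 0.97 502 [230. 320.] [317.6 234.5  57.2  27.2  31.4]
scene microscope 0.7 8577 [234. 374.] [381.3 224.5 104.8 156.1  53.4]
red [289 222  26  12  59] [(array([222.6, 314.3]), array([0.498, 0.034, 0.104])), (array([233.1, 289.4]), array([ 0.495, -0.029,  0.104]))]
```

View pics/crop.png

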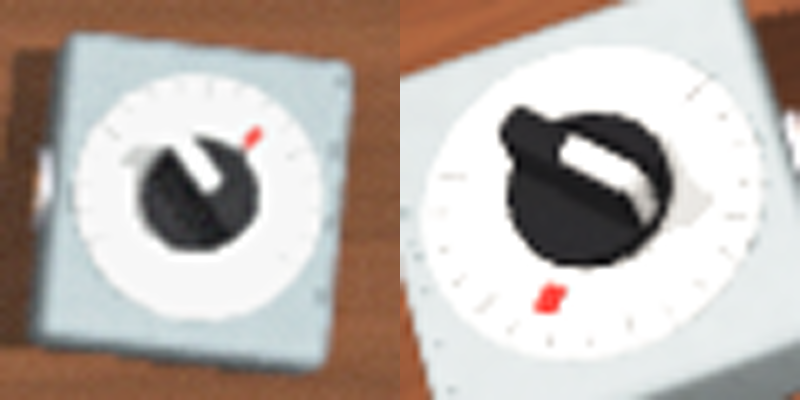

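The crop shows the grey lamp with a red tab at top crop (253,139). The white-marked bar end points up and left, from (213,187) to (180,145), which is roughly +x+y in the world. I'll measure it next.

```bash
cat > dial.py <<'E'
from h import *
np.set_printoptions(precision=4,suppress=True)
def run(n,r,q,R=32):
    c=cam(n);f=c["frame"].astype(int);y,x=np.mgrid[:480,:640];w=(abs(y-r)<R)&(abs(x-q)<R)
    mn=f.min(2);mx=f.max(2)
    white=(w&(mn>225)).astype(np.uint8)
    red=w&(f[...,0]>190)&(f[...,1]<110)&(f[...,2]<110)
    k,lab,st,ce=cv2.connectedComponentsWithStats(white)
    big=1+np.argmax(st[1:,4]);hull=cv2.convexHull(np.argwhere(lab==big)[:,::-1].astype(np.int32))
    e=cv2.fitEllipse(hull);A=ray(c,e[0][::-1],.053)
    t=ray(c,np.argwhere(red).mean(0),.057)
    H=np.zeros((480,640),np.uint8);cv2.fillConvexPoly(H,hull,1)
    dark=((H>0)&(mx<90)).astype(np.uint8)
    dh=cv2.convexHull(np.argwhere(dark>0)[:,::-1].astype(np.int32));D=np.zeros_like(H);cv2.fillConvexPoly(D,dh,1)
    m=((D>0)&(mn>150)&~red);P=np.argwhere(m);W=(mn[m]-150.);p=np.array([ray(c,u,.093) for u in P])[:,:2]
    mu=(p*W[:,None]).sum(0)/W.sum();C=np.cov(p.T,aweights=W);v=np.linalg.eigh(C)[1][:,1]
    d=mu-A[:2];v*=np.sign(v@d)
    a=lambda u:np.degrees(np.arctan2(u[1],u[0]))
    print(n,"axis",A,"ell",np.round(e[1],1),"tab",t,np.linalg.norm(t[:2]-A[:2]),"tabang",a((t-A)[:2]),"white",len(P),mu,"angC",a(d),"angPCA",a(v),np.linalg.norm(d))
if __name__=="__main__":
    run("top",241,423);run("scene",312,205)
E
python3 dial.py
```

```text
top axis [ 0.5522 -0.2734  0.053 ] ell [36.4 37.3] tab [ 0.5786 -0.2979  0.057 ] 0.036011282578270146 tabang -42.85601973178707 white 29 [ 0.5608 -0.2675] angC 34.6267450816559 angPCA 36.57962332206684 0.010423707360554172
scene axis [ 0.5585 -0.2718  0.053 ] ell [62.2 74.5] tab [ 0.5806 -0.2978  0.057 ] 0.034093464041492154 tabang -49.525307922455355 white 80 [ 0.5598 -0.268 ] angC 71.35424124414358 angPCA 34.614366204596585 0.004037255395714571
```

```bash
cat > to.py <<'E'
import sys
from h import *
from scipy.spatial.transform import Rotation as Ro
# usage: to.py x y z yawdeg(tool x)  -> fractions
o=robot.get_obs();R=Ro.from_quat(o["tool_rot"]).as_matrix();p=np.array(o["position"])
yaw=np.degrees(np.arctan2(R[1,0],R[0,0]))
t=np.array([float(v) for v in sys.argv[1:4]]);d=R.T@(t-p)/.3
turn=-((float(sys.argv[4])-yaw+180)%360-180)/360
print("pos",np.round(p,4),"yaw",round(yaw,2),"q",np.round(o["q"],2),"w",round(o["grip_width"],4),"F",np.round(o["ft_force"],1),"-> row",np.round([*d,turn],4))
E
python3 -m handwheel '[[-0.08,-0.075,0,0.01],[-0.18,-0.17,0,0.03],[-0.28,-0.26,0,0.05],[-0.38,-0.355,0,0.07],[-0.48,-0.45,0,0.09],[-0.58,-0.545,0,0.11],[-0.68,-0.64,0,0.13],[-0.76,-0.715,0,0.15],[-0.785,-0.738,0,0.17],[-0.785,-0.738,0,0.19],[-0.785,-0.738,0,0.2],[-0.785,-0.738,0,0.2]]' 100
python3 to.py .42 .0 .194 60;python3 to.py .42 .05 .194 60
```

```text
time: 2.8
position: [0.3311, 0.3299, 0.1946]
tool_rot: [0.688, 0.726, 0.0, 0.0]
ft_force: [-0.2, -0.0, 0.5]
grip_width: 0.0872
grip_force: 0.0
pos [0.3311 0.3299 0.1946] yaw 93.09 q [0.54 0.32 1.82 0.   1.01 0.49] w 0.0872 F [-0.2 -0.   0.5] -> row [-1.1139  0.2366  0.0017  0.0919]
pos [0.3311 0.3299 0.1946] yaw 93.09 q [0.54 0.32 1.82 0.   1.01 0.49] w 0.0872 F [-0.2 -0.   0.5] -> row [-0.9475  0.2456  0.0018  0.0919]
```

```bash

python3 -m handwheel '[[-0.08,0.01,0,0.01],[-0.2,0.025,0,0.02],[-0.32,0.04,0,0.03],[-0.44,0.055,0,0.04],[-0.56,0.08,0,0.05],[-0.68,0.1,0,0.06],[-0.8,0.12,0,0.07],[-0.9,0.13,0,0.08],[-0.95,0.13,0,0.09],[-0.95,0.13,0,0.092]]'
python3 to.py .5 -.20 .194 35.5; python3 to.py .5525 -.273 .194 35.5
```

```text
time: 3.63
position: [0.3868, 0.0453, 0.1946]
tool_rot: [0.867, 0.499, 0.0, 0.001]
ft_force: [0.2, 0.6, -1.0]
grip_width: 0.0873
grip_force: 0.0
pos [0.3868 0.0453 0.1946] yaw 59.89 q [-0.17  0.21  1.99 -0.    0.95  0.35] w 0.0873 F [ 0.2  0.6 -1. ] -> row [-0.5181  0.7368  0.0035  0.0677]
pos [0.3868 0.0453 0.1946] yaw 59.89 q [-0.17  0.21  1.99 -0.    0.95  0.35] w 0.0873 F [ 0.2  0.6 -1. ] -> row [-0.6408  1.0103  0.0041  0.0677]
```

```bash

python3 -m handwheel '[[-0.06,0.09,0,0.01],[-0.12,0.19,0,0.02],[-0.18,0.29,0,0.03],[-0.25,0.39,0,0.04],[-0.31,0.49,0,0.05],[-0.37,0.59,0,0.06],[-0.43,0.69,0,0.067],[-0.5,0.79,0,0.0677],[-0.56,0.89,0,0.0677],[-0.62,0.97,0,0.0677],[-0.641,1,0,0.0677],[-0.641,1,0,0.0677],[-0.641,1,0,0.0677]]'
python3 to.py .5525 -.273 .073 35.5
```

```text
time: 4.72
position: [0.5493, -0.2666, 0.1937]
tool_rot: [0.952, 0.308, -0.001, -0.001]
ft_force: [-0.1, 0.2, -0.5]
grip_width: 0.0871
grip_force: 0.0
pos [ 0.5493 -0.2666  0.1937] yaw 35.82 q [-0.63  0.51  1.47  0.    1.17  0.31] w 0.0871 F [-0.1  0.2 -0.5] -> row [-0.0039  0.0247  0.4023  0.0009]
```

```bash

python3 -m handwheel '[[-0.004,0.025,0.03,0],[-0.004,0.025,0.1,0],[-0.004,0.025,0.17,0],[-0.004,0.025,0.24,0],[-0.004,0.025,0.3,0],[-0.004,0.025,0.34,0],[-0.004,0.025,0.37,0],[-0.004,0.025,0.385,0],[-0.004,0.025,0.385,0],[-0.004,0.025,0.385,0]]' 100
python3 -m handwheel '[[0,0,0,0],[0,0,0,0],[0,0,0,0],[0,0,0,0],[0,0,0,0],[0,0,0,0],[0,0,0,0],[0,0,0,0]]' 0 12
python3 -m handwheel '[[0,0,0,0],[0,0,0,0],[0,0,0,0],[0,0,0,0]]'
python3 to.py .5525 -.273 .194 -43
```

```text
time: 5.55
position: [0.5537, -0.2752, 0.0794]
tool_rot: [0.952, 0.307, 0.0, 0.0]
ft_force: [0.4, -0.4, 0.5]
grip_width: 0.0873
grip_force: 0.0
time: 6.22
position: [0.5532, -0.2751, 0.0789]
tool_rot: [0.952, 0.307, 0.0, -0.0]
ft_force: [-0.5, -0.4, 0.5]
grip_width: 0.0418
grip_force: 0.0
time: 6.55
position: [0.5532, -0.2752, 0.0788]
tool_rot: [0.952, 0.307, -0.0, -0.0]
ft_force: [0.3, -0.0, 0.3]
grip_width: 0.015
grip_force: 0.0
pos [ 0.5532 -0.2752  0.0788] yaw 35.74 q [-0.64  0.66  1.55 -0.    0.93  0.3 ] w 0.015 F [ 0.3 -0.   0.3] -> row [ 0.0022 -0.0073 -0.3839  0.2187]
```

```bash

python3 -m handwheel '[[0,0,0,0],[0,0,0,0],[0,0,0,0],[0,0,0,0]]' 0 15
python3 -m handwheel '[[0,0,0,0.008],[0,0,0,0.02],[0,0,0,0.035],[0,0,0,0.05],[0,0,0,0.065],[0,0,0,0.08],[0,0,0,0.095],[0,0,0,0.11],[0,0,0,0.125],[0,0,0,0.14],[0,0,0,0.155],[0,0,0,0.17],[0,0,0,0.185],[0,0,0,0.198],[0,0,0,0.21],[0,0,0,0.218],[0,0,0,0.218],[0,0,0,0.218],[0,0,0,0.218]]'
python3 to.py .5525 -.273 .194 -43
```

```text
time: 6.88
position: [0.5532, -0.2752, 0.0788]
tool_rot: [0.952, 0.307, 0.0, 0.0]
ft_force: [-0.0, 0.9, 0.2]
grip_width: 0.0011
grip_force: 0.0
time: 8.47
position: [0.5532, -0.2751, 0.0788]
tool_rot: [0.931, -0.364, -0.0, 0.0]
ft_force: [-0.5, 0.1, -0.5]
grip_width: 0.0004
grip_force: 0.0
pos [ 0.5532 -0.2751  0.0788] yaw -42.68 q [-0.64  0.66  1.55 -0.    0.93  1.67] w 0.0004 F [-0.5  0.1 -0.5] -> row [-0.0066 -0.0036 -0.3839  0.0009]
```

```bash
python3 - <<'E'
from h import *
a=[]
for n,(r,q) in dict(top=(241,423),scene=(300,205)).items():
    c=cam(n);f=c["frame"];cr=f[r-70:r+70,q-70:q+70]
    a.append(cv2.resize(np.ascontiguousarray(cr[:,:,::-1]),(400,400),interpolation=cv2.INTER_CUBIC))
    print(n,px(c,robot.get_obs()["position"]))
cv2.imwrite("pics/chk.png",np.hstack(a))
E
```

```text
top (np.float64(238.61198558496105), np.float64(424.3797432843869))
scene (np.float64(307.1080969581866), np.float64(199.97405797678513))
```

View pics/chk.png

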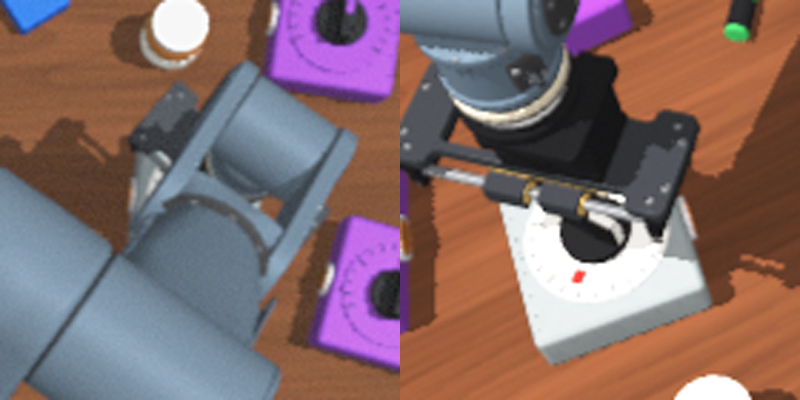

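```bash
python3 - <<'E'
from h import *
c=cam("scene");f=c["frame"];cr=f[260:345,150:260]
cv2.imwrite("pics/chk2.png",cv2.resize(np.ascontiguousarray(cr[:,:,::-1]),(770,595),interpolation=cv2.INTER_CUBIC))
E
```

```text
(no output)
```

View pics/chk2.png

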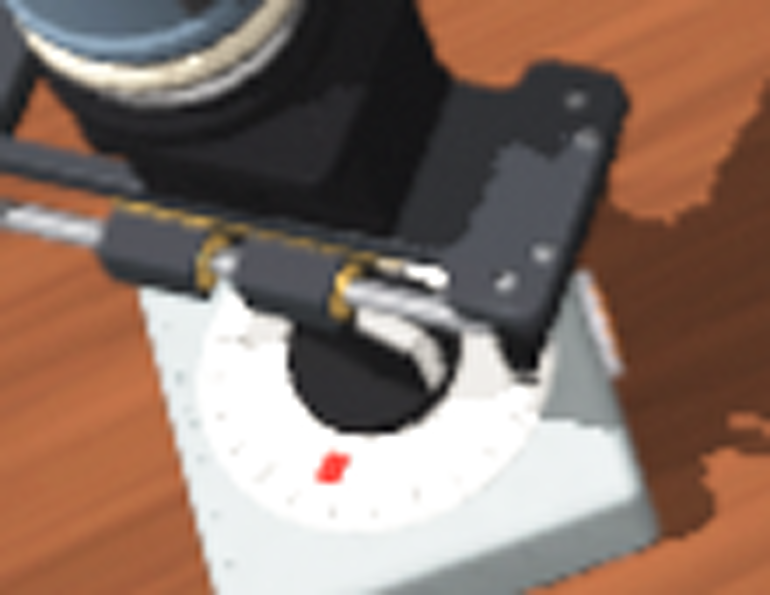

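```bash
python3 - <<'E'
from h import *
c=cam("scene");p=np.array(robot.get_obs()["position"])
tx=np.array([.735,-.678,0])
for z in (.14,.16,.18,.2):
  for s in (0,.02,.037):
    q=p+tx*s;q[2]=z;print(z,s,np.round(px(c,q)))
for q in ([.5525,-.273,.053],[.5525,-.273,.093],[.5525+.0205,-.273+.0145,.093]): print(np.round(px(c,q)))
E
```

```text
0.14 0 [295. 194.]
0.14 0.02 [304. 190.]
0.14 0.037 [311. 187.]
0.16 0 [290. 191.]
0.16 0.02 [299. 188.]
0.16 0.037 [307. 184.]
0.18 0 [286. 189.]
0.18 0.02 [295. 185.]
0.18 0.037 [303. 182.]
0.2 0 [281. 187.]
0.2 0.02 [291. 183.]
0.2 0.037 [299. 179.]
[311. 203.]
[304. 199.]
[308. 210.]
```

The scene crop shows the dial untouched, with its white stripe still running from about pixel (304,201) to (314,213), although the fingers shut fully. The fingers are probably higher than reported, so I'll feel downward gently.

```bash

python3 -m handwheel '[[0,0,0.005,0],[0,0,0.01,0],[0,0,0.015,0],[0,0,0.02,0],[0,0,0.02,0]]'
python3 -m handwheel '[[0,0,0.005,0],[0,0,0.01,0],[0,0,0.015,0],[0,0,0.02,0],[0,0,0.02,0]]'
```

```text
time: 9.08
position: [0.553, -0.275, 0.0724]
tool_rot: [0.931, -0.364, -0.0, -0.0]
ft_force: [-0.3, 0.8, 0.9]
grip_width: 0.0005
grip_force: 0.0
time: 9.5
position: [0.553, -0.275, 0.0665]
tool_rot: [0.931, -0.364, -0.0, -0.0]
ft_force: [-0.6, -0.3, -0.4]
grip_width: 0.0003
grip_force: 0.0
```

```bash
python3 - <<'E'
from h import *
c=cam("scene");p=np.array([.159,.604,.1935]);ty=np.array([.256,.968,0])
for z in (.186,.2,.22,.24,.26):
  print(z,[np.round(px(c,[*(p+ty*s)[:2],z])) for s in (-.058,-.043,.043,.058)])
f=cv2.imread("pics/scene.png")[0:60,380:500]
cv2.imwrite("pics/start.png",cv2.resize(f,(800,400),interpolation=cv2.INTER_CUBIC))
E
```

```text
0.186 [array([ 40., 413.]), array([ 40., 418.]), array([ 35., 446.]), array([ 34., 451.])]
0.2 [array([ 36., 414.]), array([ 35., 419.]), array([ 30., 448.]), array([ 30., 453.])]
0.22 [array([ 29., 415.]), array([ 28., 420.]), array([ 24., 449.]), array([ 23., 454.])]
0.24 [array([ 22., 416.]), array([ 22., 422.]), array([ 17., 451.]), array([ 16., 456.])]
0.26 [array([ 15., 418.]), array([ 15., 423.]), array([ 10., 453.]), array([  9., 458.])]
```

View pics/start.png

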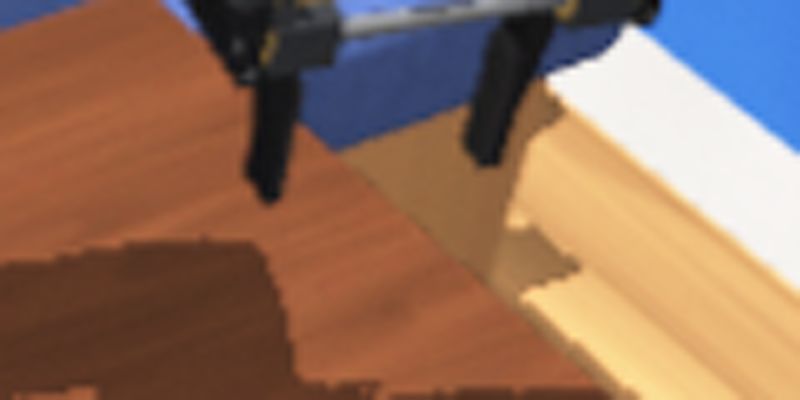

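The start crop shows the fingertips at pixels (30,420) and (25,453). The reported pose predicts (40,415) and (35,448), so the real tips sit about 30 mm higher than reported. I'll keep feeling down to find the offset.

```bash

python3 -m handwheel '[[0,0,0.005,0],[0,0,0.01,0],[0,0,0.015,0],[0,0,0.015,0]]'
python3 -m handwheel '[[0,0,0.005,0],[0,0,0.01,0],[0,0,0.015,0],[0,0,0.015,0]]'
```

```text
time: 9.88
position: [0.5536, -0.2754, 0.0651]
tool_rot: [0.931, -0.364, 0.001, 0.0]
ft_force: [-3.4, 2.5, 14.5]
grip_width: 0.0003
grip_force: 7.2
time: 10.22
position: [0.5539, -0.2756, 0.0648]
tool_rot: [0.931, -0.364, 0.001, 0.001]
ft_force: [-8.1, 5.0, 35.8]
grip_width: 0.0008
grip_force: 18.1
```

Contact came at reported TCP z ≈ 0.0655, on the bar top (0.093), so the real tool is about 35 mm higher than reported. I'll lift, turn back, open and regrasp with that correction.

```bash

python3 -m handwheel '[[0,0,-0.03,0],[0,0,-0.06,0],[0,0,-0.09,0],[0,0,-0.09,-0.018],[0,0,-0.09,-0.036],[0,0,-0.09,-0.054],[0,0,-0.09,-0.072],[0,0,-0.09,-0.09],[0,0,-0.09,-0.108],[0,0,-0.09,-0.126],[0,0,-0.09,-0.144],[0,0,-0.09,-0.162],[0,0,-0.09,-0.18],[0,0,-0.09,-0.198],[0,0,-0.09,-0.21],[0,0,-0.09,-0.218],[0,0,-0.09,-0.218]]' 100
python3 dial.py; python3 to.py .5525 -.273 .043 35.5
```

```text
time: 11.63
position: [0.5531, -0.2751, 0.0844]
tool_rot: [0.952, 0.307, -0.0, -0.0]
ft_force: [-0.4, 0.1, 0.8]
grip_width: 0.0869
grip_force: 0.0
pos [ 0.5532 -0.2751  0.0845] yaw 35.67 q [-0.64  0.65  1.54 -0.    0.94  0.31] w 0.0868 F [ 0.3  0.3 -0.5] -> row [ 0.0024 -0.0069  0.1382  0.0005]dial.py:11: RuntimeWarning: Mean of empty slice.
  t=ray(c,np.argwhere(red).mean(0),.057)
  ret = um.true_divide(
Traceback (most recent call last):
  File "dial.py", line 21, in <module>
    run("top",241,423);run("scene",312,205)
    ~~~^^^^^^^^^^^^^^^
  File "dial.py", line 14, in run
    dh=cv2.convexHull(np.argwhere(dark>0)[:,::-1].astype(np.int32));D=np.zeros_like(H);cv2.fillConvexPoly(D,dh,1)
                                                                                       ~~~~~~~~~~~~~~~~~~^^^^^^^^
cv2.error: OpenCV(4.12.0) /io/opencv/modules/imgproc/src/drawing.cpp:2404: error: (-215:Assertion failed) points.checkVector(2, CV_32S) >= 0 in function 'fillConvexPoly'
```

Going down to the grasp height, watching the force.

```bash

python3 -m handwheel '[[0.002,-0.007,0.02,0],[0.002,-0.007,0.04,0],[0.002,-0.007,0.06,0],[0.002,-0.007,0.08,0],[0.002,-0.007,0.1,0],[0.002,-0.007,0.115,0],[0.002,-0.007,0.125,0],[0.002,-0.007,0.135,0],[0.002,-0.007,0.135,0],[0.002,-0.007,0.135,0]]' 100
python3 -m handwheel '[[0,0,0,0],[0,0,0,0],[0,0,0,0],[0,0,0,0],[0,0,0,0],[0,0,0,0],[0,0,0,0],[0,0,0,0],[0,0,0,0],[0,0,0,0],[0,0,0,0],[0,0,0,0]]' 0 12
```

```text
time: 12.52
position: [0.5525, -0.2731, 0.0443]
tool_rot: [0.952, 0.307, -0.0, -0.0]
ft_force: [0.6, -0.4, -0.4]
grip_width: 0.0868
grip_force: 0.0
time: 13.52
position: [0.5525, -0.2731, 0.0443]
tool_rot: [0.952, 0.307, -0.0, -0.0]
ft_force: [-0.4, 0.7, 0.3]
grip_width: 0.0147
grip_force: 1.6
```

```bash

python3 -m handwheel '[[0,0,0,0],[0,0,0,0],[0,0,0,0.008],[0,0,0,0.02],[0,0,0,0.035],[0,0,0,0.05],[0,0,0,0.065],[0,0,0,0.08],[0,0,0,0.095],[0,0,0,0.11],[0,0,0,0.125],[0,0,0,0.14],[0,0,0,0.155],[0,0,0,0.17],[0,0,0,0.185],[0,0,0,0.198],[0,0,0,0.21],[0,0,0,0.218],[0,0,0,0.218],[0,0,0,0.218]]' 0 25
python3 to.py .5525 -.273 .2 -43
```

```text
time: 15.18
position: [0.5522, -0.2737, 0.0443]
tool_rot: [0.932, -0.364, -0.0, 0.0]
ft_force: [-1.3, -1.9, 1.1]
grip_width: 0.0138
grip_force: 24.9
pos [ 0.5522 -0.2737  0.0443] yaw -42.66 q [-0.64  0.71  1.57 -0.    0.86  1.68] w 0.0138 F [-1.3 -1.9  1.1] -> row [-0.0006 -0.0019 -0.5189  0.001 ]
```

```bash

python3 -m handwheel '[[0,0,0,0],[0,0,0,0],[0,0,0,0],[0,0,0,0],[0,0,0,0],[0,0,-0.02,0],[0,0,-0.06,0],[0,0,-0.12,0],[0,0,-0.2,0],[0,0,-0.28,0],[0,0,-0.36,0],[0,0,-0.4,0],[0,0,-0.4,0]]' 70
python3 to.py .40 -.02 .165 87
```

```text
time: 16.27
position: [0.5549, -0.2747, 0.1694]
tool_rot: [0.931, -0.364, 0.004, 0.001]
ft_force: [0.9, -0.2, -0.5]
grip_width: 0.0608
grip_force: 0.0
pos [ 0.5549 -0.2747  0.1694] yaw -42.73 q [-0.64  0.54  1.48  0.    1.11  1.68] w 0.0608 F [ 0.9 -0.2 -0.5] -> row [-0.9556 -0.2733  0.006  -0.3604]
```

```bash

python3 -m handwheel '[[-0.05,-0.01,0,-0.018],[-0.13,-0.04,0,-0.036],[-0.22,-0.06,0,-0.055],[-0.31,-0.09,0,-0.074],[-0.4,-0.11,0,-0.093],[-0.49,-0.14,0,-0.112],[-0.58,-0.17,0,-0.131],[-0.67,-0.19,0,-0.15],[-0.76,-0.22,0,-0.169],[-0.84,-0.24,0,-0.188],[-0.91,-0.26,0,-0.207],[-0.95,-0.27,0,-0.226],[-0.95,-0.27,0,-0.245],[-0.95,-0.27,0,-0.264],[-0.95,-0.27,0,-0.283],[-0.95,-0.27,0,-0.302],[-0.95,-0.27,0,-0.321],[-0.95,-0.27,0,-0.34],[-0.95,-0.27,0,-0.36],[-0.95,-0.27,0,-0.36]]' 70
python3 dial.py
python3 - <<'E'
from h import *
a=[]
for n,(r,q) in dict(top=(241,423),scene=(312,205)).items():
    f=cam(n)["frame"][r-30:r+30,q-30:q+30];a.append(cv2.resize(np.ascontiguousarray(f[:,:,::-1]),(400,400),interpolation=cv2.INTER_CUBIC))
cv2.imwrite("pics/d2.png",np.hstack(a))
c=cam("top");save(c,"t2");F=c["frame"].astype(int)
rr=(F[...,0]>150)&(F[...,1]<70)&(F[...,2]<70);k,lab,st,ce=cv2.connectedComponentsWithStats(rr.astype(np.uint8))
for i in range(1,k):
    if st[i,4]>15: print(st[i],ce[i])
E
```

```text
time: 17.93
position: [0.3977, -0.02, 0.1642]
tool_rot: [0.725, 0.688, -0.0, -0.0]
ft_force: [0.0, 0.2, -0.8]
grip_width: 0.0607
grip_force: 0.0
top axis [ 0.5523 -0.2735  0.053 ] ell [36.4 37.5] tab [nan nan nan] nan tabang nan white 23 [ 0.5577 -0.278 ] angC -40.09590088255983 angPCA -41.55189602064387 0.007016181439475671
scene axis [ 0.5584 -0.2731  0.053 ] ell [64.1 71.5] tab [ 0.5806 -0.2978  0.057 ] 0.03313167032159474 tabang -47.96815500667452 white 82 [ 0.5614 -0.2798] angC -65.5773148229284 angPCA -42.79019958045531 0.007322641563078482
[318 258   8   5  17] [320.94117647 259.94117647]dial.py:11: RuntimeWarning: Mean of empty slice.
  t=ray(c,np.argwhere(red).mean(0),.057)
  ret = um.true_divide(
```

View pics/d2.png

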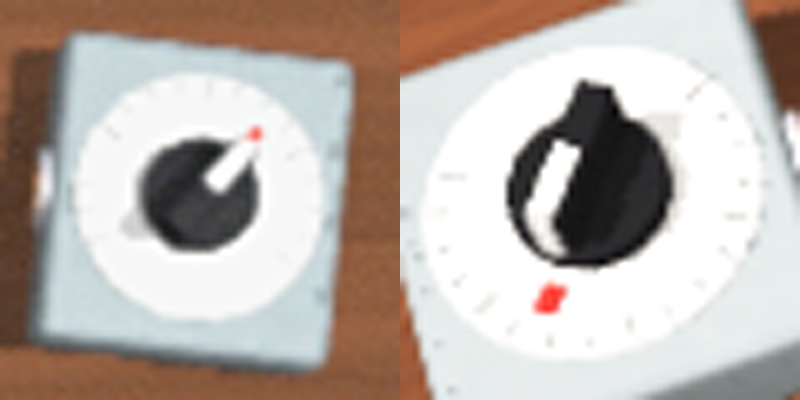

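The crop shows the white pointer stripe running toward the red tab at top (255,134) and scene (550,298), so it is close. I'll refine the numbers once and measure the handle.

```bash
python3 - <<'E'
from h import *
np.set_printoptions(precision=4,suppress=True)
a=lambda u:np.degrees(np.arctan2(u[1],u[0]))
for n,(r,q) in dict(top=(241,423),scene=(312,205)).items():
    c=cam(n);f=c["frame"].astype(float);y,x=np.mgrid[:480,:640]
    w=np.hypot(y-r,x-q)<32
    red=np.clip(f[...,0]-np.maximum(f[...,1],f[...,2])-60,0,None)*w*(np.hypot(y-r,x-q)<22)
    red=red/red.sum();t=ray(c,((red*y).sum(),(red*x).sum()),.057)
    for th in (230,238,244,248):
        m=(w&(f.min(2)>th)).astype(np.uint8);k,lab,st,ce=cv2.connectedComponentsWithStats(m)
        b=1+np.argmax(st[1:,4]);H=cv2.convexHull(np.argwhere(lab==b)[:,::-1].astype(np.int32))
        W=np.array([ray(c,h[0][::-1],.053)[:2] for h in H])
        # circle fit
        s=np.linalg.lstsq(np.c_[2*W,np.ones(len(W))],(W**2).sum(1),rcond=None)[0];R=np.sqrt(s[2]+s[:2]@s[:2])
        print(n,th,"axis",s[:2],"R",R,"tab",t[:2],a(t[:2]-s[:2]),np.linalg.norm(t[:2]-s[:2]))
    # handle
    hw=(f[...,0]>110)&(f[...,1]<60)&(f[...,2]<60)
    k,lab,st,ce=cv2.connectedComponentsWithStats(hw.astype(np.uint8))
    for i in range(1,k):
        if st[i,4]>10 and 250<ce[i][0]<380 and 200<ce[i][1]<300:
            p=np.argwhere(lab==i).astype(float);u,s,v=np.linalg.svd(p-p.mean(0),full_matrices=0);tt=(p-p.mean(0))@v[0]
            print(n,"red",st[i],[ray(c,p.mean(0)+v[0]*k2,.104) for k2 in (tt.min(),0,tt.max())])
cv2.imwrite("pics/h.png",np.hstack([cv2.resize(np.ascontiguousarray(cam("top")["frame"][220:290,275:355][:,:,::-1]),(400,350)),cv2.resize(np.ascontiguousarray(cam("scene")["frame"][190:260,270:350][:,:,::-1]),(400,350))]))
E
```

```text
top 230 axis [ 0.5525 -0.2734] R 0.05471003586585356 tab [ 0.5796 -0.299 ] -43.2648709962651 0.03727184313617339
top 238 axis [ 0.5525 -0.2733] R 0.05404287551493244 tab [ 0.5796 -0.299 ] -43.51025585499239 0.03735406787029583
top 244 axis [ 0.5525 -0.2736] R 0.05354163859121436 tab [ 0.5796 -0.299 ] -43.032904204464685 0.03713844579149939
top 248 axis [ 0.5555 -0.2709] R 0.034475861388311706 tab [ 0.5796 -0.299 ] -49.34465678336991 0.03698415875057348
top red [318 259   8   5  16] [array([0.4894, 0.0377, 0.104 ]), array([0.493 , 0.0289, 0.104 ]), array([0.4977, 0.0174, 0.104 ])]
scene 230 axis [ 0.5586 -0.2669] R 0.0668123073752987 tab [ 0.5806 -0.2977] -54.4726433283986 0.03786767080638853
scene 238 axis [ 0.5527 -0.273 ] R 0.05511146303176441 tab [ 0.5806 -0.2977] -41.563422677898814 0.03723364555666951
scene 244 axis [ 0.5525 -0.2727] R 0.05460255134951274 tab [ 0.5806 -0.2977] -41.59432131160319 0.037544196017207286
scene 248 axis [ 0.5524 -0.2729] R 0.05416452826887501 tab [ 0.5806 -0.2977] -41.339424478386185 0.037468828214820296
scene red [289 217  27  17 112] [array([0.4899, 0.0395, 0.104 ]), array([0.4928, 0.0131, 0.104 ]), array([ 0.4975, -0.029 ,  0.104 ])]
```

View pics/h.png

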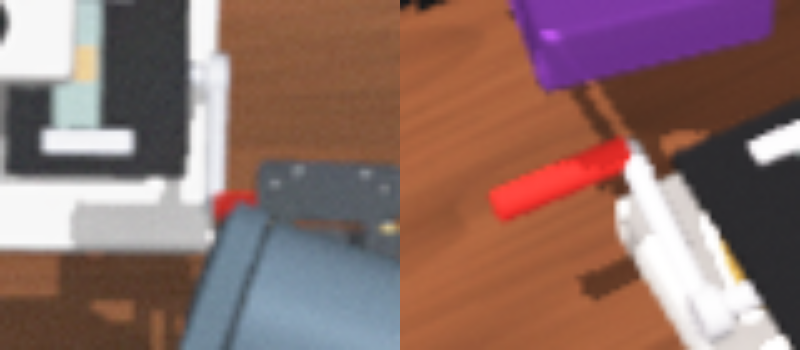

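The left crop shows the rod from (220,60) to (213,215) with the handle partly hidden by the arm. The right crop shows the handle from (500,200) to (625,150). I'll get the yaw from the first, unobstructed pictures.

```bash
python3 - <<'E'
from h import *
np.set_printoptions(precision=4,suppress=True)
for n in("top","scene"):
    c=cam(n);f=cv2.imread(f"pics/{n}.png")[:,:,::-1].astype(float);y,x=np.mgrid[:480,:640]
    w=(abs(x-(330 if n=="top" else 303))<22)&(abs(y-(262 if n=="top" else 226))<14)
    red=np.clip(f[...,0]-2.2*np.maximum(f[...,1],f[...,2])-20,0,None)*w
    m=red>0.2*red.max();P=np.array([ray(c,u,.104)[:2] for u in np.argwhere(m)]);W=red[m]
    mu=np.average(P,axis=0,weights=W);v=np.linalg.eigh(np.cov(P.T,aweights=W))[1][:,1];v*=np.sign(v[1]);t=(P-mu)@v
    print(n,m.sum(),"mu",mu,"yaw",np.degrees(np.arctan2(-v[0],v[1])),"ends",mu+v*t.min(),mu+v*t.max(),np.ptp(t))
c=cam("top");f=cv2.imread("pics/top.png").min(2)
m=((f>200)).astype(np.uint8);m[:, :255]=0;m[:,325:]=0;m[:200]=0;m[280:]=0
for r in (262,264,266,268,270): 
    xs=np.argwhere(m[r])[:,0]; print(r,xs.min() if len(xs) else 0,xs.max() if len(xs) else 0,end="; ")
for q in (268,280,292,304,314): 
    ys=np.argwhere(m[:,q])[:,0]; print("c",q,ys.min(),ys.max(),end="; ")
E
```

```text
top 114 mu [0.4904 0.0041] yaw -1.4224248247033782 ends [ 0.4897 -0.0262] [0.4913 0.0371] 0.0632900822477566
scene 195 mu [0.4906 0.0043] yaw -0.6099485784332978 ends [ 0.4902 -0.0288] [0.4909 0.0397] 0.06851213099038488
262 261 306; 264 261 309; 266 261 316; 268 262 316; 270 0 0; c 268 204 268; c 280 204 268; c 292 204 269; c 304 204 269; c 314 205 269;
```

```bash
python3 to.py .4904 -.003 .058 89
```

```text
pos [ 0.3982 -0.0202  0.1643] yaw 86.84 q [-0.33  0.28  2.   -0.    0.86 -0.28] w 0.0607 F [ 0.7  0.4 -0.4] -> row [ 0.0742  0.3038  0.3545 -0.006 ]
```

```bash

python3 -m handwheel '[[0.02,0.06,0,-0.006],[0.04,0.14,0,-0.006],[0.06,0.22,0,-0.006],[0.074,0.28,0,-0.006],[0.074,0.303,0,-0.006],[0.074,0.303,0,-0.006],[0.074,0.303,0.02,-0.006],[0.074,0.303,0.08,-0.006],[0.074,0.303,0.14,-0.006],[0.074,0.303,0.2,-0.006],[0.074,0.303,0.26,-0.006],[0.074,0.303,0.3,-0.006],[0.074,0.303,0.32,-0.006],[0.074,0.303,0.34,-0.006],[0.074,0.303,0.354,-0.006],[0.074,0.303,0.354,-0.006]]' 90
python3 -m handwheel '[[0,0,0,0],[0,0,0,0],[0,0,0,0],[0,0,0,0],[0,0,0,0],[0,0,0,0],[0,0,0,0],[0,0,0,0],[0,0,0,0],[0,0,0,0],[0,0,0,0],[0,0,0,0],[0,0,0,0]]' 0 25
python3 to.py .57 -.004 .114 89
```

```text
time: 19.87
position: [0.4895, -0.003, 0.0578]
tool_rot: [0.713, 0.701, -0.0, -0.0]
ft_force: [0.2, 0.2, 0.2]
grip_width: 0.0787
grip_force: 0.0
time: 20.95
position: [0.4896, -0.003, 0.0581]
tool_rot: [0.713, 0.701, -0.0, -0.0]
ft_force: [-0.9, -1.1, 1.1]
grip_width: 0.0153
grip_force: 25.0
pos [ 0.4896 -0.003   0.0581] yaw 89.01 q [-0.23  0.57  1.89 -0.    0.68 -0.22] w 0.0153 F [-0.9 -1.1  1.1] -> row [ 0.0012  0.2678 -0.1868  0.    ]
```

```bash

python3 -m handwheel '[[0.005,0,-0.013,0],[0.0,0.011,-0.026,0],[0,0.025,-0.051,0],[0,0.041,-0.074,0],[0,0.059,-0.096,0],[0,0.079,-0.116,0],[0,0.101,-0.133,0],[0,0.101,-0.133,0],[0,0.101,-0.133,0]]' 0 30
python3 to.py .57 -.004 .114 89
```

```text
time: 21.7
position: [0.5147, -0.0037, 0.0981]
tool_rot: [0.712, 0.702, -0.005, -0.004]
ft_force: [-11.3, -5.0, 5.4]
grip_width: 0.0152
grip_force: 30.0
pos [ 0.5147 -0.0037  0.0981] yaw 89.13 q [-0.22  0.53  1.79 -0.    0.84 -0.2 ] w 0.0152 F [-11.3  -5.    5.4] -> row [ 0.0017  0.1836 -0.0552  0.0004]
```

```bash

python3 -m handwheel '[[0,0.012,-0.005,0],[0,0.024,-0.012,0],[0,0.049,-0.022,0],[0,0.076,-0.029,0],[0,0.103,-0.033,0],[0,0.131,-0.038,0],[0,0.15,-0.04,0],[0,0.165,-0.04,0],[0,0.165,-0.04,0],[0,0.165,-0.04,0],[0,0.165,-0.04,0]]' 0 30
python3 to.py .57 -.004 .114 89
python3 - <<'E'
from h import *
np.set_printoptions(precision=4,suppress=True)
a=[]
for n,(r,q) in dict(top=(240,320),scene=(220,315)).items():
    c=cam(n);f=c["frame"];cr=f[r-40:r+40,q-40:q+40]
    a.append(cv2.resize(np.ascontiguousarray(cr[:,:,::-1]),(400,400),interpolation=cv2.INTER_CUBIC))
    F=f.astype(float);m=(F[...,0]>2.2*np.maximum(F[...,1],F[...,2])+20)
    m[:r-40]=0;m[r+40:]=0;m[:,:q-40]=0;m[:,q+40:]=0
    P=np.argwhere(m)
    if len(P): print(n,len(P),P.mean(0),P.min(0),P.max(0))
    for x in (.56,.57,.58): print([np.round(px(c,[x,-.004+d,.16]),1) for d in (-.027,0,.041)])
cv2.imwrite("pics/up.png",np.hstack(a))
E
```

```text
time: 22.62
position: [0.5698, -0.0054, 0.1132]
tool_rot: [0.713, 0.701, -0.001, 0.001]
ft_force: [-6.2, -3.6, 14.5]
grip_width: 0.0152
grip_force: 30.0
pos [ 0.5698 -0.0054  0.1132] yaw 89.07 q [-0.2   0.56  1.65 -0.    0.93 -0.19] w 0.0152 F [-6.2 -3.6 14.5] -> row [ 0.0047  0.0005 -0.0026  0.0002]
[array([234. , 341.5]), array([234.2, 331.8]), array([234.5, 317.1])]
[array([230.5, 341.4]), array([230.7, 331.7]), array([230.9, 317.1])]
[array([226.9, 341.3]), array([227.1, 331.7]), array([227.4, 317. ])]
scene 18 [244.8333 304.7222] [242 303] [248 307]
[array([241.6, 301.8]), array([236.3, 313. ]), array([228.4, 329.7])]
[array([245.1, 304.1]), array([239.8, 315.3]), array([231.8, 332.1])]
[array([248.7, 306.4]), array([243.3, 317.7]), array([235.3, 334.5])]
```

View pics/up.png

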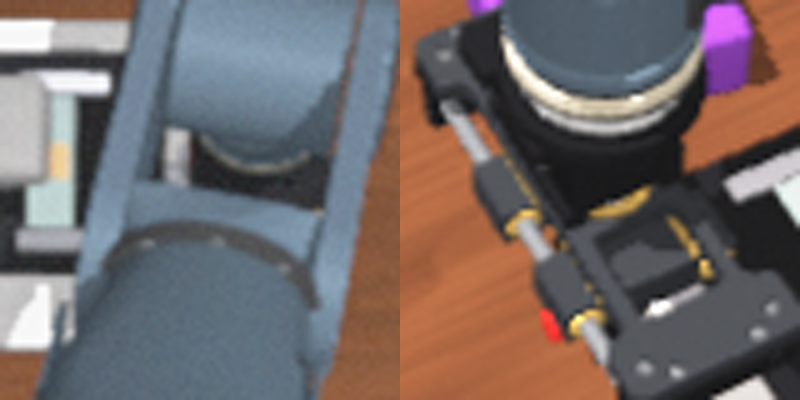

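The scene view shows the handle's red outer end at (245,305), and an upright handle at x = 0.570 predicts (245,304). The lever is up. I'll relieve the residual vertical load and recheck.

```bash

python3 -m handwheel '[[0,0,-0.005,0],[0,0,-0.011,0],[0,0,-0.011,0],[0,0,-0.011,0],[0,0,-0.011,0],[0,0,-0.011,0]]' 0 30
python3 - <<'E'
from h import *
o=robot.get_obs();print(o["position"],o["ft_force"],o["moment"])
c=cam("scene");F=c["frame"].astype(float);m=(F[...,0]>2.2*np.maximum(F[...,1],F[...,2])+20);m[:225]=0;m[262:]=0;m[:,:290]=0;m[:,325:]=0
P=np.argwhere(m);print(len(P),P.mean(0))
# dial still set, torch/case still in place
for l,z in dict(slide_case=.03,specimen_jar=.085,tub=.13,pocket_torch=.02).items():
    d=vision.look_for("scene",l)
    if d: print(l,np.round(d[0]["point"]))
E
```

```text
time: 23.22
position: [0.5681, -0.0053, 0.1135]
tool_rot: [0.713, 0.701, -0.002, -0.001]
ft_force: [-3.9, -5.1, -0.0]
grip_width: 0.0151
grip_force: 30.0
[ 0.56809539 -0.00526738  0.1135154 ] [-3.88021643 -5.12898726 -0.00962919] [-0.77423601  0.72284241 -0.04022707]
18 [244.33333333 304.33333333]
slide_case [375. 327.]
specimen_jar [383. 245.]
tub [174. 480.]
pocket_torch [229. 258.]
```

```bash

python3 -m handwheel '[[0,0.003,0,0],[0,0.006,0,0],[0,0.006,0,0],[0,0.006,0,0],[0,0.006,0,0],[0,0.006,0,0]]' 0 30
```

```text
time: 23.97
position: [0.5693, -0.0053, 0.1135]
tool_rot: [0.713, 0.701, -0.002, -0.001]
ft_force: [-5.8, -4.5, 0.3]
grip_width: 0.0151
grip_force: 30.0
```

```bash
python3 dial.py 2>/dev/null | tail -1; python3 - <<'E'
from h import *
for n in("scene",):
    c=cam(n);F=c["frame"].astype(float);m=(F[...,0]>2.2*np.maximum(F[...,1],F[...,2])+20);m[:225]=0;m[262:]=0;m[:,:290]=0;m[:,325:]=0
    P=np.argwhere(m);print(len(P),P.mean(0))
E
```

```text
scene axis [ 0.5567 -0.2716  0.053 ] ell [62.1 74.7] tab [ 0.5806 -0.2978  0.057 ] 0.035467546131608255 tabang -47.524691391736546 white 85 [ 0.5619 -0.2799] angC -57.54724884419518 angPCA -43.6670350627702 0.009819011060919623
17 [244.64705882 304.64705882]
```

Lever upright and held, dial still on the tab, bystanders unmoved.

```bash
python3 -c "
from rig import job
print(job.hand_in())"
```

```text
the job is handed in; nothing more can be done
None
```

I handed the job in with the dial pointer within about 1° of the red tab by camera, and the lever held upright to within about 1 mm of my estimate at the handle; on a first miss at the dial the shut fingertips pressed on its bar with up to about 37 N, without turning it.

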